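# Pin the shaft of the lab stand

### The arm

A 6-joint arm with a two-finger parallel gripper is mounted at the origin on the work surface. World frame = base frame: x ahead of the robot, y to its left, z up, the work surface at z = 0. Lengths are in m, angles in degrees, forces in N, time in s.
With the tool pointing down it reaches from about 0.3 to 0.75 m from the base axis. Payload 8.5 kg.
Tool frame: the origin (TCP) lies midway between the tips of the shut fingers; the grasp point (between the pads) lies 19 mm behind it (env.tcp_to_grasp is the z of the grasp point in the tool frame, in m); z points along the fingers, y is the line along which they close (so a half turn about z gives the same grasp; the last joint's range is limited). The gripper opens to 85 mm and grips with 20 to 120 N. Pads are 22 mm wide; open, the fingers measure 114 mm over their backs; the gripper's body (76 mm by 85 mm) begins 54 mm behind the grasp point. The pads swing forward as they close: fully open they stand 13 mm farther back than shut.
Start: joints at [61.404, 21.807, 74.336, -0, 83.858, -12.336], TCP at [0.154, 0.528, 0.231] pointing down, gripper open.
Joint ranges: [-178.18, 178.18], [-50.72, 133.34], [12.68, 142.11], [-81.47, 261.47], [9.98, 163.14], [-165.26, 165.26]. Speed limits (degrees/s): [136.94, 136.94, 180, 180, 180, 180].

### API

Orientations are given as a 3x3 rotation matrix whose columns are the frame's x, y, z axes.
In Python, from rig import env, imaging, job, models gives the robot as it stands. The module is installed in compiled form; this text tells all that it offers.
- The arm moves only by the tool jog_arm, never from a script. Its argument "plan" is text: rows parted by semicolons, each of 7 numbers parted by spaces: the turn, a rotation vector about the tool's x, y, z in degrees, then the shift along the tool's x, y, z in cm, then the closure in counts, from 0 (fully open) to 255 (shut). In form: rx ry rz x y z claw; .... A call has 1 to 10 rows; each row shifts and turns the commanded pose from where the row before left it, along the tool's axes as they then stand; what a row does not reach is not made up. A row lasts 1/12 s, in which the tool goes at most 41.7 mm and 7.16 degrees, less where a joint would pass 70% of its speed; a pose out of reach is approached as far as the arm can. A call with a gripper value outside its range is refused whole. The fingers move at their own pace and stop on an object; "grip_force" is the grip in N (left out, the last holds). Time passes only in rows, so rows that do not move let the fingers close. It gives the time, the measured TCP pose, the force, the opening and the grip force at its end, in the units of the state.
- env.observe(): the state, without advancing time (a new reading comes with each control period).
- imaging.get_image(name): name is "scene" or "top" or "wrist"; returns a dict with "pixels" (420x560x3 uint8, red, green, blue), "depth" (420x560 float32, m along the optical axis (not along the pixel's ray), 0 where there is no reading), "fov_y" (degrees; the focal length in pixels is half the picture's height over the tangent of half this angle, whatever the lens; pixels are square), "cx", "cy" (the principal point, pixels), "world_from_camera" (4x4, takes a point from camera to world coordinates). Camera axes: x right, y down, z forward; pixel columns grow to the right and rows downward; lengths in m; the calibration is good to about 2 mm. A picture is of the moment at which its call begins.
- job.close_job(): hands the job in; it is judged then, once.
Trained networks look in the newest picture that a camera, given by its name, has taken for a name from the list of things; names that differ only in an ending like _2 or _b are one class to them, and where a whole thing is asked for, a point or a joint stands for the part that bears it (a point fixed in the world has none). Each returns a list of dicts, best first, with "confidence" (0 to 1); they miss things now and then, are a little off and sometimes report something else, mostly with a low value. They report only what shows in the picture. A call takes as long as a camera call.
- models.outline_of(camera, query): "region" (420x560 bool, what is visible of it) and "bbox" ([centre column, centre row, width, height] in pixels, round what is visible of it).
- models.tip_of(camera, query): "at" ([column, row] in pixels: a listed point, or the origin of a listed thing).
The state is a dict: "time_s": time; "q": joint angles; "qvel": joint speeds; "joint_efforts": joint torques, N m; "position": TCP position; "tool_rot": TCP orientation; "ft_force": force on the tool from outside, world axes, zero at the start; "wrist_torque": the same for the moment, N m; "grip_width": finger opening in m; "gripper_force": force on a finger pad.
Only numpy, scipy, OpenCV 4.12 (cv2) and the standard library are available. Lean on these libraries where they do the work, as an engineer would, in place of code of your own. Each camera call takes 0.05 s, during which the arm holds its last target. There are 200 camera calls.

### The job

Take the linchpin out of its storage block and push it down through the cross hole near the free end of the stand's shaft until its shoulder sits fully home, with its ring pointing out past the shaft's free end; find the hole by feel if you must and never press hard. Then swing the ring down over the shaft's end until it clicks past the sprung ball underneath and rests against the pin's point, and let go; leave the other things where they are.

Things in the scene. Friction and masses are not known exactly. Their poses are not given: they have to be found in the camera images.
- pin: Steel linchpin, 75 to 120 g. Origin on its axis at the underside of the shoulder (the face that seats on the shaft); z up out of the head, x to the side of the ring. Shoulder 22 mm across, 4 thick, then a block (14 along x, 22 along y) up to 14 mm. Starts upright in the storage block, shoulder on its top, its x within 80 degrees of the world's +y and of the stand's +x.
- pin_grip (a point): Where to grip the pin, 40 mm above its origin: a bar 16 mm (pin x) by 14 mm (pin y), from 14 to 52 mm above the origin. Pinch its two y faces from above; fingertips kept 20 mm or more above the origin clear the ring.
- pin_point (a point): Point of the shank, 36 mm below the pin's origin. Shank 10 mm in diameter, its last 5 mm tapering to a flat end 9 mm across.
- ring (a joint): Swing of the ring about its hinge, which runs along the pin's y, 8 mm above the pin's origin. At 0 the ring points along the pin's x, 25 degrees up; grows as it swings down: 0.436 is level, 1.815 its stop, 79 degrees below level, where it lies against the pin's point. Starts at 0 to 0.35, stays where it is left (friction 0.015 N m).
- ring_end (a point): Middle of the ring's far bar, 40 mm from the hinge. The ring is a loop of 5 mm steel wire: two straight side legs 48 mm apart between centres (43 mm clear inside), from 13 to 31 mm from the hinge, narrowing to the hinge at one end and to the far bar, 28 mm wide, at the other.
- stand: Lab stand, fixed: grey base plate (top 18 mm up), black column, bearing block, and a level steel shaft pointing along this body's +x to its free end. Origin on the bench below where the cross hole would be with the shaft fully out; z up. The shaft is clamped, pushed in by an unmeasured 4 to 24 mm. Pin and ring must never press on the stand with over 45 N: even touching it at 20 mm/s jolts to 36 N, so go slower.
- hole_out (a point): At the height of the shaft's flat top (121 mm), where the hole's mouth would be if fully out; the real mouth lies 4 to 24 mm from here along the stand's -x. Hole vertical, right through, 11.5 mm wide, 0.5 mm chamfer, 18 mm from the shaft's free end. 13 mm down a sprung ball rubs the pin's side: the pin does not drop, it is pushed home with about 2 to 5 N.
- under_out (a point): 22 mm below hole_out, at the height of the shaft's underside (99 mm). The shaft's end part is a bar 24 mm wide (stand y), 22 mm high. Under it, 13.5 mm beyond the real hole, a sprung ball 10 mm across stands out 6 mm; with the pin home the ring's far bar must be pushed in past it (some 1 to 5 N) until it clicks.
- bearing (a point): Centre of the bearing block's front face, 87 mm behind hole_out and 110 mm up, where the shaft (here round, 29 mm) comes out; the block's top is at 145 mm, the column behind it reaches 218 mm. A collar 44 mm in diameter sits on the shaft 44 to 58 mm behind the hole.
- holder: Black storage block, 56 by 56 by 45 mm high, fixed to the bench, with a 12 mm hole 41 mm deep in its top in which the pin stands. Origin at the centre of its underside.
- washbottle: Bystander: glass wash bottle, 72 mm foot, 165 mm high, on a 12 mm thick blue mat. Origin at the centre of its foot.
- meter: Bystander: small black flow meter on a foot of 60 by 50 mm, 112 mm high. Origin at the centre of its underside.
- driver: Bystander: screwdriver, 160 mm long, lying on the bench along its x.

How it is judged (in metres and radians):
On the way, in this order (a step that is already met when the one before it is completed fails the run):
1. the pin is fully home in the shaft's hole, its ring not yet swung down (x of pin in the frame of stand between -0.026 and -0.002 m and y of pin in the frame of stand between -0.003 and 0.003 m and z of pin in the frame of stand between 0.117 and 0.123 m and angle between the z axis of pin and the z axis of stand, either way round below 0.105 rad and value of joint ring below 1.2 rad), for 0.2 s.
2. the ring is swung down past the ball under the shaft, the pin still home (x of pin in the frame of stand between -0.026 and -0.002 m and y of pin in the frame of stand between -0.003 and 0.003 m and z of pin in the frame of stand between 0.117 and 0.123 m and angle between the z axis of pin and the z axis of stand, either way round below 0.105 rad and value of joint ring above 1.71 rad), for 0.2 s.
At the end, for the whole second after the job is handed in: The pin stands in the shaft's hole (within 3 mm of the shaft's mid plane, between 2 and 26 mm inward of the fully-out place), upright within 6 degrees, its shoulder within 2 mm of the shaft's flat top, its ring swung down beyond 1.71 rad (past the ball), released and at rest (all of step 2 and linear speed of pin below 0.02 m/s); the robot touches nothing.
It fails at once if the pin or its ring is pressed on the stand with more than 45 N (contact force between pin and stand above 45 N).
It fails at once if a bystander is moved by more than 20 mm (distance of any of washbottle, meter, driver from where it was at the start of the episode above 0.02 m).
It also fails if it takes over 61 s, if anything falls off the work surface, if the arm or the gripper's body presses on something with over 40 N, if the wrist force passes 120 N, or if a joint passes its speed limit or range.

## Working session

There is one attempt and no reset: what is moved stays moved. The work goes in short steps, Python scripts to look and compute and a tool call to move; the robot and the scene stay as the last step left them, time stands still between calls to the robot, and variables do not carry over. Pictures are saved under pics/ and viewed, at most 12 in all, crops included, and the job is handed in when it is done.

Besides the shell and the picture viewer there is one more tool, called in YAML: its name, and indented under it one key for each argument. jog_arm: Moves the arm, as the interface text tells. Its arguments: {"type":"object","properties":{"plan":{"type":"string"},"grip_force":{"type":"number"}},"required":["plan"]}

```bash
mkdir -p pics; cat > h.py <<'E'
import numpy as np, cv2
from rig import env, imaging, job, models
def K(im): return 210/np.tan(np.radians(im['fov_y']/2))
def pt(im,c,r,depth=None,z=None):
    f=K(im);T=im['world_from_camera'];d=np.array([(c-im['cx'])/f,(r-im['cy'])/f,1])
    if z is not None:
        w=T[:3,:3]@d; return T[:3,3]+w*(z-T[2,3])/w[2]
    if depth is None:
        p=im['depth'][int(r)-1:int(r)+2,int(c)-1:int(c)+2]; depth=np.median(p[p>0])
    return T[:3,:3]@(d*depth)+T[:3,3]
def cloud(im,mask=None):
    r,c=np.nonzero((im['depth']>0)&(mask if mask is not None else True))
    f=K(im);d=im['depth'][r,c];P=np.c_[(c-im['cx'])/f*d,(r-im['cy'])/f*d,d]
    return P@im['world_from_camera'][:3,:3].T+im['world_from_camera'][:3,3]
def proj(im,p):
    T=im['world_from_camera'];q=T[:3,:3].T@(np.array(p)-T[:3,3]);return q[:2]/q[2]*K(im)+[im['cx'],im['cy']]
def save(im,n): cv2.imwrite(f'pics/{n}.png',im['pixels'][:,:,::-1])
E
python3 - <<'E'
from h import *
np.set_printoptions(precision=4,suppress=True)
ims={n:imaging.get_image(n) for n in('scene','top','wrist')}
cv2.imwrite('pics/a.png',cv2.resize(np.hstack([ims['scene']['pixels'],ims['top']['pixels']])[:,:,::-1],(800,300)))
save(ims['top'],'top')
o=env.observe();print({k:o[k] for k in('time_s','ft_force','grip_width')},env.tcp_to_grasp)
for cam in('scene','top','wrist'):
  im=ims[cam];print(cam,im['world_from_camera'][:3,3])
  for q in('pin','pin_grip','ring_end','hole_out','under_out','bearing','stand','holder','washbottle','meter','driver'):
    r=models.tip_of(cam,q)
    if r:
      c,w=r[0]['at'];print(q,round(r[0]['confidence'],2),np.round([c,w]),pt(im,np.clip(c,1,558),np.clip(w,1,418)), pt(im,c,w,z={'hole_out':.121,'pin_grip':.085,'pin':.045,'ring_end':.06,'bearing':.11}.get(q,0)))
E
```

```text
{'time_s': 0.15, 'ft_force': array([-0.2852,  0.1432, -0.8119]), 'grip_width': 0.08492676008153723} -0.0187
scene [1.1249 0.1811 0.7269]
pin 0.75 [303. 215.] [0.4959 0.2034 0.0572] [0.4844 0.2038 0.045 ]
pin_grip 0.74 [302. 200.] [0.4873 0.1984 0.0971] [0.475  0.1987 0.085 ]
ring_end 0.57 [307. 197.] [ 0.3734  0.2167 -0.0008] [0.4361 0.2137 0.06  ]
hole_out 0.82 [160. 207.] [ 0.554  -0.1169  0.121 ] [ 0.554  -0.1169  0.121 ]
under_out 0.73 [162. 213.] [ 0.5624 -0.111   0.1107] [ 0.4612 -0.1635 -0.    ]
stand 0.7 [167. 241.] [ 0.553  -0.1257  0.0001] [ 0.553  -0.1257  0.    ]
holder 0.97 [302. 230.] [0.5156 0.2041 0.0227] [0.4959 0.2048 0.    ]
washbottle 0.58 [390. 255.] [0.5997 0.3997 0.0512] [0.5599 0.4162 0.    ]
meter 0.64 [291. 277.] [0.6623 0.1822 0.0351] [0.6388 0.1822 0.    ]
driver 0.72 [345. 208.] [0.424  0.314  0.0139] [0.4104 0.3166 0.    ]
top [0.3208 0.1388 0.9339]
pin 0.66 [248. 240.] [0.4815 0.2017 0.0837] [0.4888 0.2046 0.045 ]
pin_grip 0.82 [251. 236.] [0.4859 0.1952 0.0961] [0.4881 0.1959 0.085 ]
ring_end 0.52 [248. 256.] [0.4525 0.205  0.0708] [0.4541 0.2058 0.06  ]
hole_out 0.89 [413. 192.] [ 0.555  -0.1132  0.1217] [ 0.5552 -0.1134  0.121 ]
under_out 0.75 [410. 195.] [ 0.5529 -0.1113  0.1063] [ 0.5827 -0.1435  0.    ]
bearing 0.8 [460. 197.] [ 0.5404 -0.1993  0.1247] [ 0.5443 -0.2055  0.11  ]
stand 0.92 [397. 212.] [ 0.5475 -0.1108  0.0001] [ 0.5475 -0.1108  0.    ]
holder 0.73 [253. 244.] [0.4786 0.1954 0.058 ] [0.489  0.1992 0.    ]
washbottle 0.63 [154. 208.] [0.557  0.3904 0.0676] [0.5754 0.4101 0.    ]
meter 0.94 [259. 176.] [0.6266 0.1811 0.0363] [0.639  0.1828 0.    ]
driver 0.57 [201. 280.] [0.4154 0.3053 0.0113] [0.4166 0.3073 0.    ]
wrist [0.09   0.5458 0.372 ]
```

View pics/a.png

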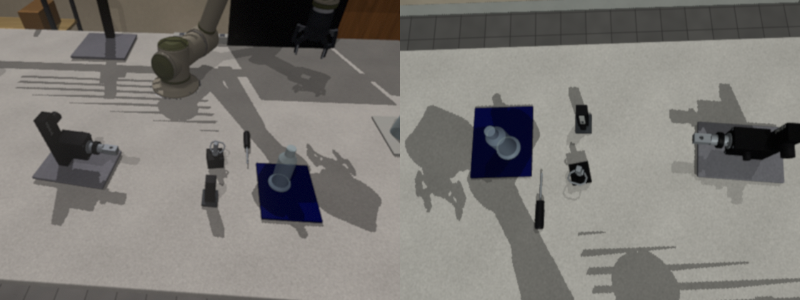

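View pics/top.png

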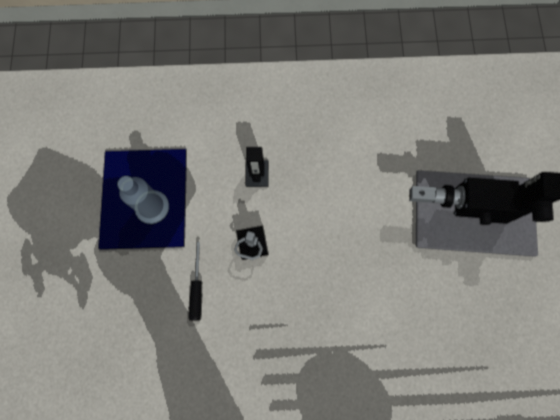

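```bash
python3 - <<'E'
from h import *
np.set_printoptions(precision=4,suppress=True)
im=imaging.get_image('top')
a=im['pixels'][205:295,200:300];b=im['pixels'][150:240,400:500]
cv2.imwrite('pics/b.png',cv2.resize(np.hstack([a,b])[:,:,::-1],None,fx=4,fy=4,interpolation=cv2.INTER_CUBIC))
P=cloud(im)
S=P[(np.abs(P[:,2]-.121)<.004)&(abs(P[:,0]-.55)<.04)&(P[:,1]>-.15)&(P[:,1]<-.06)]
print(len(S),S.min(0),S.max(0),np.median(S[:,2]))
r=cv2.minAreaRect((S[:,:2]*1000).astype(np.float32));print(r)
l=cv2.fitLine((S[:,:2]*1000).astype(np.float32),cv2.DIST_L2,0,.01,.01).ravel();print(l)
for cam in('top','scene'):
  i2=imaging.get_image(cam)
  R=cloud(i2); R=R[(np.hypot(R[:,0]-.488,R[:,1]-.2)<.065)&(R[:,2]>.05)&(R[:,2]<.11)]
  G=R[R[:,2]>.085]; print(cam,len(R),G.mean(0),G.min(0),G.max(0))
  L=R[np.hypot(R[:,0]-.488,R[:,1]-.2)>.03];print(len(L),L.mean(0))
o=env.observe();print(o['position'],o['tool_rot'])
w=imaging.get_image('wrist');print(w['world_from_camera'],w['fov_y'])
E
```

```text
256 [ 0.5399 -0.15    0.117 ] [ 0.5668 -0.1089  0.1249] 0.12216754905528393
((554.3553466796875, -129.98023986816406), (40.31139373779297, 25.498727798461914), 83.20709228515625)
[   0.1348    0.9909  553.3253 -129.8866]
top 276 [0.4874 0.1981 0.0967] [0.4793 0.1902 0.0853] [0.4961 0.206  0.1012]
93 [0.4572 0.2067 0.0692]
scene 233 [0.4906 0.1985 0.0941] [0.4787 0.1902 0.0854] [0.4971 0.2067 0.1008]
54 [0.4582 0.2075 0.0676]
[0.154  0.528  0.2314] [[-0.96  0.28  0.  ]
 [ 0.28  0.96  0.  ]
 [-0.    0.   -1.  ]]
[[ 0.2806  0.9253  0.255   0.09  ]
 [ 0.9598 -0.2705 -0.0748  0.5459]
 [-0.0003  0.2657 -0.9641  0.3725]
 [ 0.      0.      0.      1.    ]] 70.11634315268998
```

View pics/b.png

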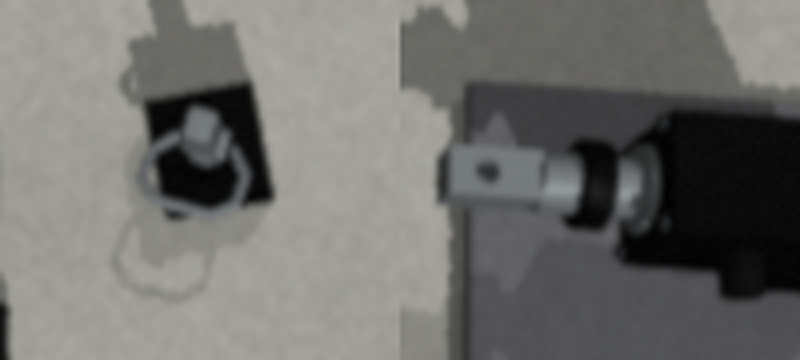

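jog_arm:
  plan: "0 0 0 -2.5 -1.4 0 0;0 0 0 -3.4 -1.85 0 0;0 0 0 -3.4 -1.85 0 0;0 0 0 -3.4 -1.85 0 0;0 0 0 -3.4 -1.85 0 0;0 0 0 -3.4 -1.85 0 0;0 0 0 -3.4 -1.85 0 0;0 0 0 -3.4 -1.85 0 0;0 0 0 -3.4 -1.85 0 0;0 0 0 -3.4 -1.85 0 0"

```text
time_s: 2.83
position: [0.4223, 0.2604, 0.2315]
tool_rot: [[-0.96, 0.28, 0.0], [0.28, 0.96, 0.0], [-0.0, 0.0, -1.0]]
ft_force: [0.2, 0.7, 1.8]
grip_width: 0.0854
gripper_force: 0.0
```

jog_arm:
  plan: "0 0 0 -3.4 -1.85 1 0;0 0 0 -2.8 -1.5 2 0;0 0 0 -1.9 -0.9 2 0;0 0 0 0 0 1 0;0 0 0 0 0 0 0"
  grip_force: 60

```text
time_s: 3.25
position: [0.4868, 0.1974, 0.169]
tool_rot: [[-0.959, 0.282, -0.005], [0.282, 0.959, -0.001], [0.004, -0.002, -1.0]]
ft_force: [-0.2, 0.2, 0.6]
grip_width: 0.0855
gripper_force: 0.0
```

```bash
cat > m.py <<'E'
from h import *
np.set_printoptions(precision=4,suppress=True)
im=imaging.get_image('wrist'); save(im,'w1')
o=env.observe();print(o['time_s'],o['position'],o['ft_force']);R=o['tool_rot'];print(R)
for q in('pin','pin_grip','ring_end','holder'):
  for r in models.tip_of('wrist',q)[:1]:
    c,w=r['at'];print(q,round(r['confidence'],2),np.round([c,w]),pt(im,c,w,z={'pin_grip':.085,'pin':.045,'ring_end':.065}.get(q,0)))
P=cloud(im)
P=P[(np.hypot(P[:,0]-.488,P[:,1]-.2)<.065)&(P[:,2]>.04)&(P[:,2]<.11)]
G=P[(abs(P[:,2]-.097)<.003)&(np.hypot(P[:,0]-.488,P[:,1]-.2)<.02)]
c=cv2.minAreaRect((G[:,:2]*1e3).astype(np.float32));print('top',len(G),c,G.mean(0),G[:,2].max())
L=P[(P[:,2]>.052)&(P[:,2]<.085)&(np.hypot(*(P[:,:2]-np.array(c[0])/1e3).T)>.016)];print('ring',L.mean(0))
c=np.array(c[0])/1e3
d=L.mean(0)[:2]-c;print('yaw ring',np.degrees(np.arctan2(d[1],d[0])))
e=np.r_[c,0]-o['position'];print('delta tool',R.T@e)
E
python3 m.py
```

```text
3.3 [0.4868 0.1982 0.1705] [-0.4079  0.6491  1.763 ]
[[-0.9597  0.2809 -0.0023]
 [ 0.2809  0.9597 -0.0002]
 [ 0.0022 -0.0009 -1.    ]]
pin 0.85 [281. 201.] [0.4859 0.1967 0.045 ]
pin_grip 0.68 [285. 215.] [0.4878 0.1993 0.085 ]
ring_end 0.7 [282. 163.] [0.4504 0.2081 0.065 ]
holder 0.63 [283. 192.] [0.487  0.1981 0.    ]
top 353 ((486.513916015625, 198.17193603515625), (13.593612670898438, 15.658302307128906), 73.18545532226562) [0.4865 0.198  0.0955] 0.09744250384795969
ring [0.4623 0.2054 0.0643]
yaw ring 163.441615150515
delta tool [-0.0001  0.0001  0.1705]
```

View pics/w1.png

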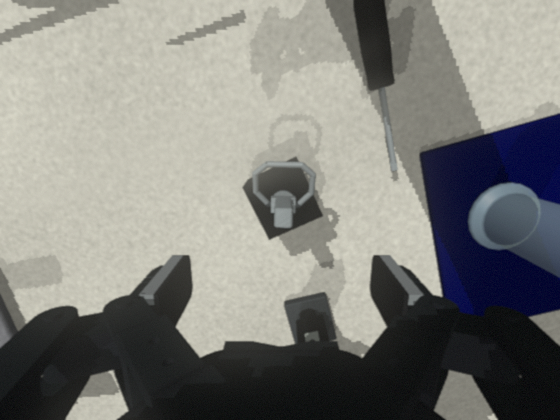

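jog_arm:
  plan: "0 0 0 0 0 3 0;0 0 0 0 0 3 0;0 0 0 0 0 2.5 0;0 0 0 0 0 1.3 100;0 0 0 0 0 0.4 160;0 0 0 0 0 0 255;0 0 0 0 0 0 255;0 0 0 0 0 0 255;0 0 0 0 0 0 255;0 0 0 0 0 0 255"
  grip_force: 60

```text
time_s: 4.33
position: [0.4877, 0.1988, 0.0707]
tool_rot: [[-0.96, 0.28, 0.003], [0.28, 0.96, 0.001], [-0.002, 0.001, -1.0]]
ft_force: [-1.0, 0.6, 6.4]
grip_width: 0.013
gripper_force: 58.7
```

jog_arm:
  plan: "0 0 0 0 0 -1 255;0 0 0 0 0 -2 255;0 0 0 0 0 -3 255;0 0 0 0 0 -3 255;0 0 0 0 0 -3 255;0 0 0 0 0 -2.5 255;0 0 0 0 0 0 255"

```text
time_s: 4.92
position: [0.4887, 0.1989, 0.2198]
tool_rot: [[-0.96, 0.28, 0.01], [0.28, 0.96, 0.002], [-0.009, 0.004, -1.0]]
ft_force: [0.5, 0.2, -0.7]
grip_width: 0.0129
gripper_force: 58.8
```

```bash
python3 - <<'E'
from h import *
np.set_printoptions(precision=4,suppress=True)
im=imaging.get_image('top')
g=cv2.cvtColor(im['pixels'],cv2.COLOR_RGB2GRAY)
print(pt(im,422,193,z=.121)); print(g[189:198,410:437])
r=models.outline_of('top','stand')
o=env.observe();print(o['time_s'],o['position'],o['ft_force'],o['grip_width'])
h=pt(im,422,193,z=.121); goal=h+np.array([-.045,0.005,0]);print((o['tool_rot'].T@(goal-o['position'])))
E
```

```text
[ 0.5526 -0.1296  0.121 ]
[[ 78  67  97 123 130 130 130 130 130 127 122 121 121 125 128 130 131 132
  132 131 132 132 131 131 129 118  94]
 [ 62  64  97 124 131 131 131 130 127 117 106 101 100 105 117 128 130 131
  131 131 131 131 131 130 124 106  93]
 [ 59  63  98 124 131 132 132 130 120  96  81  76  72  80 100 124 131 131
  131 131 131 131 131 130 119  92  92]
 [ 59  64  97 124 131 131 131 129 117  83  63  58  55  60  86 119 130 132
  132 132 132 132 132 131 120  91  95]
 [ 58  63  96 123 130 131 131 129 121  95  73  59  54  58  82 117 130 133
  133 133 133 133 133 132 121  97 102]
 [ 55  63  97 124 131 131 131 130 126 113  94  76  65  72  95 121 131 131
  132 131 132 132 132 131 122 102 109]
 [ 53  63  97 123 131 132 131 131 131 126 116 101  91  97 115 128 131 132
  132 132 132 131 132 131 123 107 122]
 [ 53  65  98 123 131 132 131 131 131 131 128 121 116 119 127 131 132 132
  131 131 132 131 131 131 124 116 136]
 [ 57  66  97 119 126 128 127 129 129 128 128 128 127 128 130 131 131 131
  131 131 132 132 131 131 128 129 148]]
5.0167 [0.487  0.1985 0.2149] [ 0.2602 -0.4024 -0.8875] 0.012821484158951867
[-0.1101 -0.3045  0.0939]
```

jog_arm:
  plan: "0 0 0 -0.7 -2 0 255;0 0 0 -1.25 -3.4 0 255;0 0 0 -1.25 -3.4 0 255;0 0 0 -1.25 -3.4 0 255;0 0 0 -1.25 -3.4 0 255;0 0 0 -1.25 -3.4 0 255;0 0 0 -1.25 -3.4 0 255;0 0 0 -1.25 -3.4 0 255;0 0 0 -1.0 -2.8 0 255;0 0 0 -0.5 -1.5 0 255"

```text
time_s: 5.85
position: [0.5073, -0.1241, 0.2126]
tool_rot: [[-0.959, 0.283, -0.003], [0.283, 0.959, 0.001], [0.003, -0.0, -1.0]]
ft_force: [0.1, -0.4, -0.4]
grip_width: 0.0126
gripper_force: 58.8
```

jog_arm:
  plan: "0 0 4 0 0 0 255;0 0 7 0 0 0 255;0 0 7 0 0 0 255;0 0 7 0 0 0 255;0 0 7 0 0 0 255;0 0 7 0 0 0 255;0 0 7 0 0 0 255;0 0 7 0 0 0 255;0 0 7 0 0 0 255;0 0 7 0 0 0 255"

```text
time_s: 6.68
position: [0.5073, -0.1208, 0.2126]
tool_rot: [[-0.111, 0.994, -0.003], [0.994, 0.111, 0.001], [0.002, -0.003, -1.0]]
ft_force: [-0.5, -0.6, -1.5]
grip_width: 0.0131
gripper_force: 58.8
```

jog_arm:
  plan: "0 0 7 0 0 0 255;0 0 5 0 0 0 255;0 0 2 0 0 0 255;0 0 0 0 0 0 255;0 0 0 0 0 0 255"

```text
time_s: 7.1
position: [0.5075, -0.1209, 0.2132]
tool_rot: [[0.125, 0.992, -0.002], [0.992, -0.125, 0.001], [0.001, -0.002, -1.0]]
ft_force: [-0.2, -0.2, -1.6]
grip_width: 0.0127
gripper_force: 58.8
```

```bash
python3 - <<'E'
from h import *
np.set_printoptions(precision=4,suppress=True)
im=imaging.get_image('wrist');save(im,'w2')
o=env.observe();print(o['time_s'],o['position'],o['ft_force']);print(o['tool_rot'])
for q in('hole_out','ring_end','pin_point','pin_grip','under_out'):
  for r in models.tip_of('wrist',q)[:1]:
    c,w=r['at'];print(q,round(r['confidence'],2),np.round([c,w]),pt(im,c,w,z={'under_out':.099}.get(q,.121)))
print(proj(im,[.5535,-.129,.121]))
P=cloud(im);S=P[(abs(P[:,2]-.121)<.003)&(abs(P[:,0]-.553)<.022)&(P[:,1]>-.17)&(P[:,1]<-.09)]
print(len(S),np.median(S[:,2]),cv2.minAreaRect((S[:,:2]*1000).astype(np.float32)))
E
```

```text
7.15 [ 0.5076 -0.1209  0.2134] [-0.2006  0.2341 -1.4523]
[[ 0.125   0.9922 -0.0016]
 [ 0.9922 -0.125   0.0008]
 [ 0.0006 -0.0017 -1.    ]]
hole_out 0.57 [336. 202.] [ 0.5528 -0.1191  0.121 ]
ring_end 0.64 [279. 185.] [ 0.5094 -0.0998  0.121 ]
pin_point 0.7 [281. 220.] [ 0.5074 -0.1284  0.121 ]
pin_grip 0.88 [284. 272.] [ 0.5035 -0.175   0.121 ]
under_out 0.93 [332. 193.] [ 0.5535 -0.1166  0.099 ]
[337.7455 213.5073]
1446 0.11983082143338579 ((551.4256591796875, -140.91567993164062), (60.05183029174805, 24.390302658081055), 83.49703216552734)
```

View pics/w2.png

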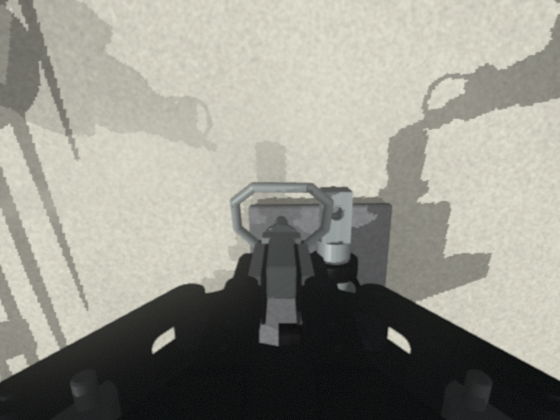

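```bash
python3 - <<'E'
from h import *
np.set_printoptions(precision=4,suppress=True)
im=imaging.get_image('wrist')
o=env.observe();g=cv2.cvtColor(im['pixels'],cv2.COLOR_RGB2GRAY).astype(float)
print(g[203:222,328:354].astype(int))
sub=g[205:221,331:347];w=np.clip(110-sub,0,None);r,c=np.mgrid[205:221,331:347]
h=((w*c).sum()/w.sum(),(w*r).sum()/w.sum());print(h,pt(im,*h,z=.121))
pp=models.tip_of('wrist','pin_point')[0]['at'];print(pt(im,*pp,z=o['position'][2]-.0617))
H=pt(im,*h,z=.121);print(o['tool_rot'].T@(H-o['position']))
it=imaging.get_image('top')
g=cv2.cvtColor(it['pixels'],cv2.COLOR_RGB2GRAY).astype(float)
sub=g[187:199,416:428];w=np.clip(115-sub,0,None);r,c=np.mgrid[187:199,416:428]
h=((w*c).sum()/w.sum(),(w*r).sum()/w.sum());print('top',h,pt(it,*h,z=.121))
E
```

```text
[[110 111 111 110 110 125 147 156 159 160 160 159 157 157 157 159 155 157
  160 158 159 162 157 126  93  81]
 [107 110 111 108 111 130 152 156 160 161 160 158 156 157 157 153 153 156
  158 159 160 162 156 127  97  89]
 [100 106 107 104 110 129 146 151 151 152 152 156 156 156 154 149 150 155
  157 160 160 164 155 128 107 105]
 [100 102 106 105 109 126 133 128 127 126 129 136 149 154 156 155 153 157
  158 159 161 161 157 134 118 116]
 [102 103 107 105 107 121 126 123 124 119  97  99 125 146 154 157 157 158
  159 158 159 162 158 142 129 127]
 [101 103 105 105 108 121 129 130 127 115  89  82 103 129 151 156 156 158
  158 159 160 163 159 143 133 132]
 [101 103 106 104 108 122 129 130 123 103  82  78  94 116 140 152 155 156
  160 159 159 161 156 141 132 132]
 [101 104 106 106 108 121 125 120 103  84  74  74  83 105 123 144 155 157
  159 159 160 159 155 140 132 129]
 [101 103 104 104 108 112 107  94  83  76  72  71  80  99 118 142 155 157
  158 159 160 160 155 140 132 128]
 [103 104 106 100  94  91  84  78  76  75  74  77  85  99 117 140 153 157
  159 159 161 160 155 142 131 127]
 [101 104 
[... 507 characters left out ...]
58 160 160 148 138 131 132]
 [104 105 102  99  94  82  79  78  80  81  92 108 129 146 155 156 155 158
  158 158 160 160 150 137 133 134]
 [103 105 108 126 126 114 105 101 106 112 123 136 146 154 158 155 157 157
  158 158 160 158 150 137 135 133]
 [104 103 112 139 149 146 142 140 140 146 152 154 153 155 155 155 155 157
  156 158 161 158 147 137 134 135]
 [104 104 113 143 154 155 156 155 156 160 156 156 156 155 155 155 157 158
  157 159 159 159 149 138 134 136]]
(np.float64(336.1391268869849), np.float64(213.7625458996328)) [ 0.5529 -0.1297  0.121 ]
[ 0.5092 -0.118   0.1526]
[-0.0029  0.0458  0.0932]
top (np.float64(421.59647404505387), np.float64(190.71400587659159)) [ 0.5571 -0.1293  0.121 ]
```

```bash
python3 - <<'E'
from h import *
np.set_printoptions(precision=4,suppress=True)
im=imaging.get_image('wrist')
o=env.observe();P=cloud(im);Q=(P-o['position'])@o['tool_rot']
for a in np.arange(.015,.07,.004):
  s=Q[(Q[:,2]>a)&(Q[:,2]<=a+.004)&(abs(Q[:,1])<.014)&(abs(Q[:,0])<.016)]
  if len(s):print(round(a+.002,3),len(s),'x',s[:,0].min(),np.median(s[:,0]),s[:,0].max(),'y',s[:,1].min(),s[:,1].max(),s[:,1].mean())
s=Q[(Q[:,2]>-.02)&(Q[:,2]<.06)&(Q[:,0]>.02)&(abs(Q[:,1])<.035)&(Q[:,0]<.06)]
f=s[s[:,0]>s[:,0].max()-.006];print('ring far',f.mean(0),len(s), s[:,1].min(),s[:,1].max())
print(pt(im,335.5,212.3,z=.121), o['tool_rot'].T@(pt(im,335.5,212.3,z=.121)-o['position']))
E
```

```text
0.017 139 x 0.00235368114433264 0.007140184997301268 0.007867637822885819 y -0.013982213031439223 0.013782397679281523 -0.0009581223450942335
0.021 137 x 0.002638323917270502 0.007448573464117462 0.011335375154486505 y -0.013011816874116995 0.01340727816784554 0.0007840381308250316
0.025 146 x 0.006136992356760022 0.009185428319908144 0.011465016696465989 y -0.00878631488901374 0.009590634814331575 0.0003248668246307454
0.029 2 x 0.009567627721534477 0.009836317038238701 0.010105006354942927 y -0.005221801176736089 0.004874632060800817 -0.00017358455796763613
0.045 4 x 0.005132710063106583 0.005310333004024267 0.0055548839452906375 y -0.0005863441296264892 0.0013920144655290934 0.0004025978433725751
0.049 18 x 0.003599861351652117 0.00489195424704684 0.005346254377371206 y -0.0032847033950976104 0.004072294785166764 0.00021290299385619797
0.053 25 x 0.002176507515336189 0.004482738280386862 0.005530155849699871 y -0.004079929598795939 0.004846342001152499 0.00029801133680194895
0.057 22 x 0.002096309962455518 0.004743153801334984 0.005836456851721251 y -0.004160098817536118 0.004939176159865089 0.0005819679997521281
0.061 11 x 0.0029488704707037942 0.004390570145895613 0.0050912650064239414 y -0.0034909713041580605 0.0042678792864223585 0.00022943017943821508
0.065 1 x 0.0042570006150931304 0.0042570006150931304 0.0042570006150931304 y 0.002175127643610058 0.002175127643610058 0.002175127643610058
ring far [0.0373 0.0005 0.0021] 1361 -0.0257433629777881 0.027114642069984183
[ 0.5526 -0.1285  0.121 ] [-0.0017  0.0452  0.0933]
```

jog_arm:
  plan: "0 0 0 -0.05 1 0 255;0 0 0 -0.06 1.8 0 255;0 0 0 -0.06 1.3 0.5 255;0 0 0 0 0.4 0.8 255;0 0 0 0 0 0.6 255;0 0 0 0 0 0.3 255;0 0 0 0 0 0 255;0 0 0 0 0 0 255"

```text
time_s: 8.27
position: [0.5518, -0.1283, 0.1924]
tool_rot: [[0.126, 0.992, -0.0], [0.992, -0.126, 0.0], [0.0, -0.0, -1.0]]
ft_force: [0.4, -0.6, -1.3]
grip_width: 0.0128
gripper_force: 58.8
```

```bash
python3 - <<'E'
from h import *
np.set_printoptions(precision=4,suppress=True)
im=imaging.get_image('wrist');o=env.observe();print(o['time_s'],o['position'],o['ft_force'],o['wrist_torque']);print(o['tool_rot'])
cr=im['pixels'][150:300,190:370];a=cv2.resize(cr[:,:,::-1],None,fx=2.2,fy=2.2,interpolation=cv2.INTER_CUBIC)
it=imaging.get_image('scene');b=it['pixels'][170:245,105:195];b=cv2.resize(b[:,:,::-1],(396,330),interpolation=cv2.INTER_CUBIC)
cv2.imwrite('pics/c.png',np.hstack([a,b]))
P=cloud(im);S=P[(abs(P[:,2]-.121)<.003)&(abs(P[:,0]-.553)<.025)&(P[:,1]>-.17)&(P[:,1]<-.09)];Q=(S-o['position'])@o['tool_rot'];print(len(Q),Q.min(0),Q.max(0))
print('expected hole px',proj(im,[.5526,-.1285,.121]))
E
```

```text
8.3167 [ 0.552  -0.1284  0.1927] [-0.0141 -0.7001 -0.8712] [-0.0414 -0.0217 -0.0496]
[[ 0.1265  0.992   0.0003]
 [ 0.992  -0.1265 -0.0001]
 [-0.0001  0.0003 -1.    ]]
814 [-0.0104 -0.0114  0.0714] [0.0177 0.0127 0.0747]
expected hole px [281.1242 218.4652]
```

View pics/c.png

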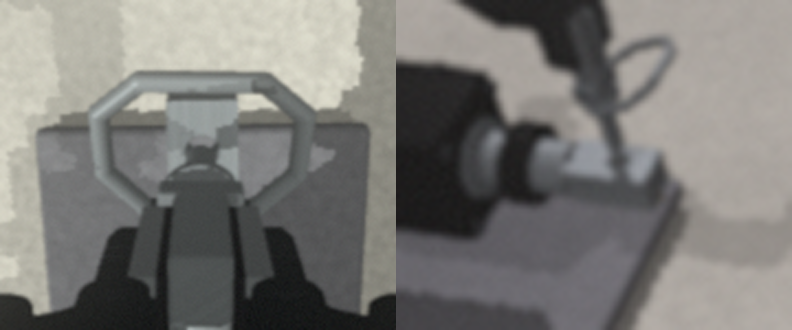

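jog_arm:
  plan: "0 0 0 0 0 0.1 255;0 0 0 0 0 0.1 255;0 0 0 0 0 0.1 255;0 0 0 0 0 0.1 255;0 0 0 0 0 0.1 255;0 0 0 0 0 0.1 255;0 0 0 0 0 0.05 255;0 0 0 0 0 0.05 255;0 0 0 0 0 0.05 255;0 0 0 0 0 0.05 255"

```text
time_s: 9.2
position: [0.5524, -0.1285, 0.1843]
tool_rot: [[0.126, 0.992, 0.0], [0.992, -0.126, -0.0], [-0.0, 0.0, -1.0]]
ft_force: [-0.5, 0.2, -1.7]
grip_width: 0.0129
gripper_force: 58.8
```

jog_arm:
  plan: "0 0 0 0 0 0.05 255;0 0 0 0 0 0.05 255;0 0 0 0 0 0.05 255;0 0 0 0 0 0.05 255"

```text
time_s: 9.53
position: [0.5523, -0.1285, 0.1823]
tool_rot: [[0.126, 0.992, -0.0], [0.992, -0.126, 0.0], [-0.0, -0.0, -1.0]]
ft_force: [0.8, -0.6, -0.2]
grip_width: 0.0133
gripper_force: 58.8
```

jog_arm:
  plan: "0 0 0 0 0 0.05 255;0 0 0 0 0 0.05 255;0 0 0 0 0 0.05 255;0 0 0 0 0 0.05 255"

```text
time_s: 9.87
position: [0.5523, -0.1285, 0.1803]
tool_rot: [[0.126, 0.992, 0.0], [0.992, -0.126, -0.0], [-0.0, 0.0, -1.0]]
ft_force: [0.1, 0.3, -0.2]
grip_width: 0.0132
gripper_force: 58.8
```

jog_arm:
  plan: "0 0 0 0 0 0.05 255;0 0 0 0 0 0.05 255;0 0 0 0 0 0.05 255;0 0 0 0 0 0.05 255;0 0 0 0 0 0.05 255;0 0 0 0 0 0.05 255"

```text
time_s: 10.37
position: [0.5523, -0.1284, 0.1773]
tool_rot: [[0.126, 0.992, -0.0], [0.992, -0.126, -0.0], [-0.0, -0.0, -1.0]]
ft_force: [0.1, 0.0, -1.8]
grip_width: 0.0129
gripper_force: 58.8
```

jog_arm:
  plan: "0 0 0 0 0 0.08 255;0 0 0 0 0 0.08 255;0 0 0 0 0 0.08 255;0 0 0 0 0 0.08 255;0 0 0 0 0 0.08 255;0 0 0 0 0 0.08 255;0 0 0 0 0 0.08 255;0 0 0 0 0 0.08 255;0 0 0 0 0 0.08 255;0 0 0 0 0 0.08 255"

```text
time_s: 11.2
position: [0.5524, -0.1284, 0.1694]
tool_rot: [[0.126, 0.992, 0.0], [0.992, -0.126, 0.0], [0.0, 0.0, -1.0]]
ft_force: [-0.1, -0.7, -0.1]
grip_width: 0.0127
gripper_force: 58.9
```

jog_arm:
  plan: "0 0 0 0 0 0.08 255;0 0 0 0 0 0.08 255;0 0 0 0 0 0.08 255;0 0 0 0 0 0.08 255;0 0 0 0 0 0.08 255"

```text
time_s: 11.62
position: [0.5523, -0.1284, 0.1653]
tool_rot: [[0.126, 0.992, 0.0], [0.992, -0.126, 0.0], [0.0, 0.0, -1.0]]
ft_force: [-0.4, 0.5, 0.3]
grip_width: 0.0128
gripper_force: 58.9
```

jog_arm:
  plan: "0 0 0 0 0 0.08 255;0 0 0 0 0 0.08 255;0 0 0 0 0 0.08 255;0 0 0 0 0 0.08 255;0 0 0 0 0 0.08 255;0 0 0 0 0 0.08 255;0 0 0 0 0 0.08 255;0 0 0 0 0 0.08 255"

```text
time_s: 12.28
position: [0.5523, -0.1284, 0.1589]
tool_rot: [[0.126, 0.992, 0.0], [0.992, -0.126, 0.0], [0.0, 0.0, -1.0]]
ft_force: [-0.7, 0.7, 0.1]
grip_width: 0.013
gripper_force: 58.9
```

jog_arm:
  plan: "0 0 0 0 0 0.08 255;0 0 0 0 0 0.08 255;0 0 0 0 0 0.08 255;0 0 0 0 0 0.08 255;0 0 0 0 0 0.08 255;0 0 0 0 0 0.08 255;0 0 0 0 0 0.08 255;0 0 0 0 0 0.08 255;0 0 0 0 0 0.08 255"

```text
time_s: 13.03
position: [0.5523, -0.1284, 0.1516]
tool_rot: [[0.126, 0.992, -0.0], [0.992, -0.126, 0.0], [0.0, -0.0, -1.0]]
ft_force: [0.4, 0.7, -1.1]
grip_width: 0.0129
gripper_force: 58.9
```

jog_arm:
  plan: "0 0 0 0 0 0.05 255;0 0 0 0 0 0.05 255;0 0 0 0 0 0.05 255;0 0 0 0 0 0.05 255;0 0 0 0 0 0.05 255;0 0 0 0 0 0.05 255;0 0 0 0 0 0.05 255"

```text
time_s: 13.62
position: [0.5523, -0.1285, 0.1482]
tool_rot: [[0.126, 0.992, -0.0], [0.992, -0.126, 0.0], [0.0, -0.0, -1.0]]
ft_force: [0.0, 1.4, -0.7]
grip_width: 0.0126
gripper_force: 58.9
```

```bash
python3 - <<'E'
from h import *
np.set_printoptions(precision=4,suppress=True)
im=imaging.get_image('wrist');o=env.observe();print(o['time_s'],o['position'],o['ft_force'],o['wrist_torque'])
cr=im['pixels'][150:300,190:370];a=cv2.resize(cr[:,:,::-1],None,fx=2.2,fy=2.2,interpolation=cv2.INTER_CUBIC)
it=imaging.get_image('scene');b=it['pixels'][170:245,105:195];b=cv2.resize(b[:,:,::-1],(396,330),interpolation=cv2.INTER_CUBIC)
cv2.imwrite('pics/d.png',np.hstack([a,b]))
E
```

```text
13.6667 [ 0.5523 -0.1284  0.1481] [ 1.1502  1.4407 -1.2723] [ 0.2741 -0.0778 -0.0516]
```

View pics/d.png

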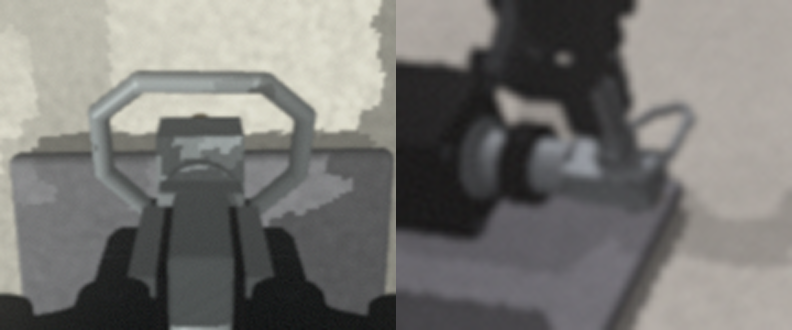

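jog_arm:
  plan: "0 0 0 0 0 0.04 255;0 0 0 0 0 0.04 255;0 0 0 0 0 0.04 255"

```text
time_s: 13.97
position: [0.5523, -0.1285, 0.147]
tool_rot: [[0.126, 0.992, 0.0], [0.992, -0.126, 0.0], [0.0, 0.0, -1.0]]
ft_force: [-0.2, 0.3, -0.2]
grip_width: 0.0131
gripper_force: 58.9
```

jog_arm:
  plan: "0 0 0 0 0 0.03 255;0 0 0 0 0 0.03 255"

```text
time_s: 14.13
position: [0.5523, -0.1284, 0.1467]
tool_rot: [[0.126, 0.992, 0.0], [0.992, -0.126, -0.0], [-0.0, 0.0, -1.0]]
ft_force: [-0.6, 1.6, 4.3]
grip_width: 0.0131
gripper_force: 59.6
```

jog_arm:
  plan: "0 0 0 0 0 0.03 255;0 0 0 0 0 0 255"

```text
time_s: 14.3
position: [0.5524, -0.1284, 0.1467]
tool_rot: [[0.126, 0.992, 0.0], [0.992, -0.126, -0.0], [-0.0, 0.001, -1.0]]
ft_force: [-0.8, 2.0, 4.7]
grip_width: 0.0129
gripper_force: 59.8
```

jog_arm:
  plan: "0 0 0 0 0 0.03 255;0 0 0 0 0 0.03 255;0 0 0 0 0 0 255"

```text
time_s: 14.55
position: [0.5524, -0.1285, 0.1467]
tool_rot: [[0.126, 0.992, 0.001], [0.992, -0.126, -0.001], [-0.0, 0.001, -1.0]]
ft_force: [-3.3, 2.8, 10.0]
grip_width: 0.0127
gripper_force: 60.4
```

jog_arm:
  plan: "0 0 0 0 0 -0.05 230;0 0 0 0 0 -0.05 200;0 0 0 0 0 0 147;0 0 0 0 0 0 147;0 0 0 0 0 0 147;0 0 0 0 0 -0.5 147;0 0 0 0 0 -1.5 147;0 0 0 0 0 -2.2 147;0 0 0 0 0 -2 147;0 0 0 0 0 -1 147"

```text
time_s: 15.38
position: [0.553, -0.1288, 0.2212]
tool_rot: [[0.126, 0.992, 0.003], [0.992, -0.126, -0.002], [-0.001, 0.003, -1.0]]
ft_force: [-0.1, 0.3, -0.3]
grip_width: 0.0362
gripper_force: 0.0
```

jog_arm:
  plan: "0 -5 0 0 0 0 147;0 -7 0 0 0 0 147;0 -7 0 0 0 0 147;0 -7 0 0 0 0 147;0 -6 0 0 0 0 147;0 -3 0 0 0 0 147;0 0 0 0 0 0 147;0 0 0 0 0 0 147"

```text
time_s: 16.05
position: [0.5524, -0.128, 0.218]
tool_rot: [[0.102, 0.992, -0.073], [0.814, -0.125, -0.568], [-0.572, -0.001, -0.82]]
ft_force: [0.2, 0.2, -0.1]
grip_width: 0.0361
gripper_force: 0.0
```

```bash
cat > s.py <<'E'
from h import *
import sys
np.set_printoptions(precision=4,suppress=True)
im=imaging.get_image('wrist');o=env.observe();print(o['time_s'],o['position'],o['ft_force'],o['grip_width']);print(o['tool_rot'])
hole=np.array([.5524,-.1284,0]);a=np.radians(83.2);B=np.array([[np.cos(a),np.sin(a),0],[-np.sin(a),np.cos(a),0],[0,0,1]])
print('TCP stand mm',B@(o['position']-hole)*1e3,'rot stand');print(B@o['tool_rot'])
cr=im['pixels'][60:360,100:460];A=cv2.resize(cr[:,:,::-1],(396,330),interpolation=cv2.INTER_AREA)
it=imaging.get_image('scene');b=it['pixels'][170:245,105:195];b=cv2.resize(b[:,:,::-1],(396,330),interpolation=cv2.INTER_CUBIC)
cv2.imwrite(f'pics/{sys.argv[1]}.png',np.hstack([A,b]))
for n,i in(('wrist',im),('scene',it)):
  Q=(cloud(i)-hole)@B.T*1e3;Q=Q[(abs(Q[:,0])<50)&(abs(Q[:,1])<40)&(Q[:,2]>75)&(Q[:,2]<230)]
  S=Q[(abs(Q[:,2]-121)<4)&(abs(Q[:,1])<14)];T=Q[(Q[:,2]>155)&(abs(Q[:,0])<15)&(abs(Q[:,1])<12)&(Q[:,2]<177)]
  F=Q[(Q[:,0]>21)&(abs(Q[:,1])<28)]
  print(n,'shaft end/ysides',S.max(0),S.min(0)) if len(S) else 0
  print(' pintop',T.mean(0),T.max(0)) if len(T) else 0
  print(' ring',F.mean(0),F.max(0),F.min(0)) if len(F) else 0
E
python3 s.py e
```

```text
16.1 [ 0.5524 -0.1286  0.2185] [-0.0216 -0.1987  0.5023] 0.035777166144159905
[[ 0.1037  0.992  -0.0723]
 [ 0.8136 -0.1264 -0.5675]
 [-0.5721  0.     -0.8202]]
TCP stand mm [ -0.1435  -0.0638 218.521 ] rot stand
[[ 0.8201 -0.0081 -0.5721]
 [-0.0067 -1.      0.0046]
 [-0.5721  0.     -0.8202]]
wrist shaft end/ysides [ 18.2401  13.9748 124.9977] [-46.509  -13.7292 117.036 ]
 pintop [  4.9642  -0.3191 167.2887] [  9.672    6.6635 173.1367]
 ring [ 34.1976  -0.308  149.2185] [ 40.8183  25.9642 229.9969] [ 21.0825 -26.8525 136.8836]
scene shaft end/ysides [ 19.3311  13.41   124.9823] [-45.2942 -13.8781 117.1936]
 pintop [  3.2128  -3.9657 167.2957] [  9.4965   4.3255 175.1209]
 ring [ 33.9518  -5.7564 144.5301] [ 41.1466  23.3438 148.1793] [ 21.0886 -27.3812 137.5406]
```

View pics/e.png

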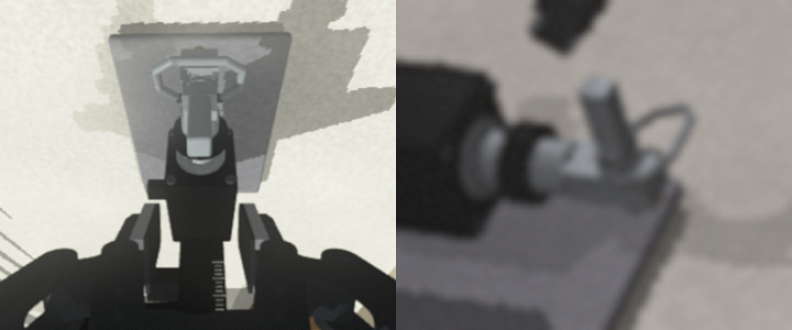

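jog_arm:
  plan: "0 0 0 0.57 0 -0.4 147;0 0 0 0.57 0 -0.4 147;0 0 0 0.57 0 -0.4 147;0 0 0 0.86 0 1.23 147;0 0 0 0.86 0 1.23 147;0 0 0 0.86 0 1.23 147;0 0 0 0.43 0 0.61 147;0 0 0 0 0 0 147"

```text
time_s: 16.82
position: [0.5545, -0.1073, 0.1646]
tool_rot: [[0.102, 0.992, -0.075], [0.813, -0.126, -0.568], [-0.573, -0.003, -0.819]]
ft_force: [-0.5, 0.9, -0.3]
grip_width: 0.0361
gripper_force: 0.0
```

jog_arm:
  plan: "0 0 0 0.12 0 0.16 147;0 0 0 0.11 0 0.16 147;0 0 0 0.12 0 0.17 147;0 0 0 0.11 0 0.16 147;0 0 0 0.12 0 0.16 147;0 0 0 0.11 0 0.17 147;0 0 0 0.12 0 0.16 147;0 0 0 0.11 0 0.16 147;0 0 0 0.12 0 0.17 147;0 0 0 0.11 0 0.16 147"

```text
time_s: 17.65
position: [0.555, -0.1077, 0.1459]
tool_rot: [[0.104, 0.992, -0.073], [0.813, -0.126, -0.569], [-0.574, -0.0, -0.819]]
ft_force: [0.5, 0.2, -0.2]
grip_width: 0.0361
gripper_force: 0.2
```

jog_arm:
  plan: "0 0 0 0.12 0 0.16 147;0 0 0 0.11 0 0.16 147;0 0 0 0.12 0 0.17 147;0 0 0 0.11 0 0.16 147;0 0 0 0.12 0 0.16 147;0 0 0 0.11 0 0.17 147;0 0 0 0.12 0 0.16 147;0 0 0 0.11 0 0.16 147;0 0 0 0.12 0 0.17 147;0 0 0 0.11 0 0.16 147"

```text
time_s: 18.48
position: [0.555, -0.1076, 0.126]
tool_rot: [[0.103, 0.992, -0.073], [0.813, -0.126, -0.569], [-0.574, -0.0, -0.819]]
ft_force: [-0.1, 0.1, 0.9]
grip_width: 0.0364
gripper_force: 0.2
```

```bash
python3 s.py f
```

```text
18.5333 [ 0.5548 -0.1076  0.1256] [-0.5043 -0.3546  0.1942] 0.03621158939615084
[[ 0.1032  0.992  -0.0731]
 [ 0.8126 -0.1265 -0.5689]
 [-0.5736 -0.0007 -0.8192]]
TCP stand mm [ 20.9229   0.0538 125.5872] rot stand
[[ 0.8191 -0.0081 -0.5735]
 [-0.0063 -1.      0.0052]
 [-0.5736 -0.0007 -0.8192]]
wrist shaft end/ysides [ 40.6331  13.8902 124.9943] [-49.8686 -13.9982 117.0132]
 pintop [  8.4128  -0.5409 159.022 ] [ 10.6534   6.6004 163.3289]
 ring [ 38.5464  -0.272  135.6172] [ 49.9909  27.9562 162.6162] [ 21.1556 -27.9751 112.2062]
scene shaft end/ysides [ 41.8107  11.4354 124.9994] [-45.2257 -13.7896 117.1061]
 pintop [  3.2957  -4.1511 167.2099] [ 10.5113   6.0636 174.659 ]
 ring [ 36.2949 -18.4966 131.468 ] [ 49.7071  17.8325 196.6015] [ 22.2186 -27.7938 114.342 ]
```

View pics/f.png

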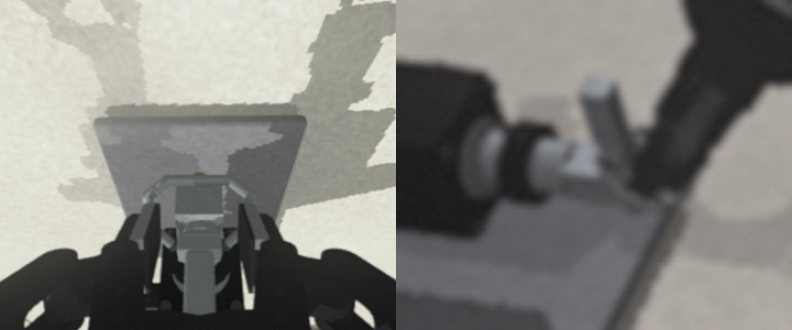

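jog_arm:
  plan: "0 0 0 0.12 0 0.16 147;0 0 0 0.11 0 0.16 147;0 0 0 0.12 0 0.17 147;0 0 0 0.11 0 0.16 147;0 0 0 0.12 0 0.16 147;0 0 0 0.11 0 0.17 147;0 0 0 0.12 0 0.16 147;0 0 0 0.11 0 0.16 147;0 0 0 0.06 0 0.08 147;0 0 0 0.06 0 0.08 147"

```text
time_s: 19.42
position: [0.555, -0.1074, 0.1081]
tool_rot: [[0.103, 0.992, -0.073], [0.813, -0.126, -0.569], [-0.574, -0.0, -0.819]]
ft_force: [-0.6, 0.7, 1.0]
grip_width: 0.036
gripper_force: 0.3
```

jog_arm:
  plan: "0 0 0 0.06 0 0.08 147;0 0 0 0.06 0 0.08 147;0 0 0 0.06 0 0.08 147;0 0 0 0.05 0 0.08 147;0 0 0 0.06 0 0.08 147;0 0 0 0.06 0 0.08 147;0 0 0 0.05 0 0.08 147;0 0 0 0.06 0 0.08 147"

```text
time_s: 20.08
position: [0.5551, -0.1073, 0.1004]
tool_rot: [[0.104, 0.992, -0.072], [0.813, -0.126, -0.569], [-0.574, 0.0, -0.819]]
ft_force: [-0.4, 1.5, 1.3]
grip_width: 0.0358
gripper_force: 1.0
```

jog_arm:
  plan: "0 0 0 -0.06 0 0.09 147;0 0 0 -0.06 0 0.09 147;0 0 0 -0.06 0 0.09 147"

```text
time_s: 20.33
position: [0.5547, -0.1103, 0.099]
tool_rot: [[0.103, 0.992, -0.072], [0.813, -0.126, -0.569], [-0.573, 0.0, -0.819]]
ft_force: [0.2, 1.8, 0.3]
grip_width: 0.0358
gripper_force: 0.6
```

jog_arm:
  plan: "0 0 0 -0.06 0 0.09 147;0 0 0 -0.06 0 0.09 147"

```text
time_s: 20.5
position: [0.5543, -0.1125, 0.0983]
tool_rot: [[0.103, 0.992, -0.073], [0.813, -0.126, -0.569], [-0.574, -0.0, -0.819]]
ft_force: [1.3, 0.4, -0.8]
grip_width: 0.0364
gripper_force: 0.3
```

jog_arm:
  plan: "0 0 0 -0.06 0 0.09 147;0 0 0 -0.06 0 0.09 147"

```text
time_s: 20.67
position: [0.5541, -0.1144, 0.0976]
tool_rot: [[0.104, 0.992, -0.072], [0.813, -0.126, -0.569], [-0.573, 0.0, -0.819]]
ft_force: [0.3, 4.0, 3.8]
grip_width: 0.0358
gripper_force: 2.2
```

jog_arm:
  plan: "0 0 0 -0.05 0 0.03 147;0 0 0 -0.05 0 0.03 147"

```text
time_s: 20.83
position: [0.5541, -0.1152, 0.0978]
tool_rot: [[0.104, 0.992, -0.072], [0.813, -0.126, -0.569], [-0.573, 0.0, -0.819]]
ft_force: [0.6, 6.3, 2.7]
grip_width: 0.0362
gripper_force: 2.9
```

jog_arm:
  plan: "0 0 0 -0.05 0 0.03 147;0 0 0 0 0 0 147"

```text
time_s: 21.0
position: [0.554, -0.1157, 0.0979]
tool_rot: [[0.104, 0.992, -0.072], [0.813, -0.126, -0.569], [-0.573, 0.0, -0.82]]
ft_force: [-0.7, 5.3, 3.2]
grip_width: 0.0361
gripper_force: 2.9
```

```bash
python3 s.py g
```

```text
21.05 [ 0.554  -0.1157  0.0979] [0.1149 5.1609 2.3792] 0.03575218884301657
[[ 0.1037  0.992  -0.0719]
 [ 0.8129 -0.1261 -0.5685]
 [-0.5731  0.0005 -0.8195]]
TCP stand mm [12.8312 -0.1059 97.8577] rot stand
[[ 0.8195 -0.0078 -0.5731]
 [-0.0067 -1.      0.0041]
 [-0.5731  0.0005 -0.8195]]
wrist shaft end/ysides [ 19.5493  13.804  124.9371] [ -6.1    -12.4246 117.002 ]
 ring [ 35.4167   0.0748 118.2748] [ 49.9813  27.9845 134.79  ] [ 21.0075 -27.975   93.9333]
scene shaft end/ysides [ 15.546   13.3471 124.9691] [-45.2336 -13.9928 117.3685]
 pintop [  6.9692  -4.3078 167.1685] [ 13.9724   5.7095 175.7385]
 ring [ 42.0988 -23.7519 156.8309] [ 49.9198 -15.7427 177.9855] [ 22.1624 -27.7527  96.5134]
```

View pics/g.png

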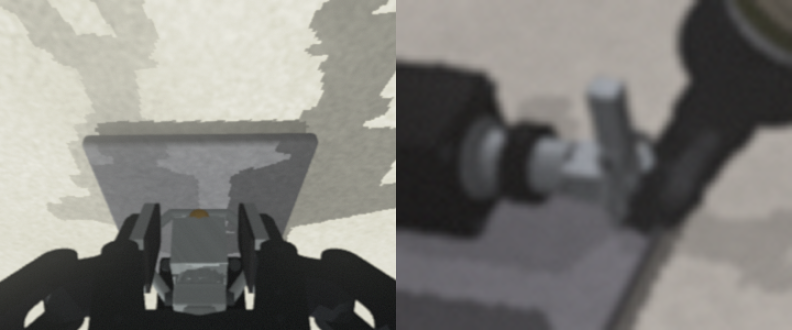

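jog_arm:
  plan: "0 0 0 -0.05 0 0.03 147;0 0 0 -0.05 0 0.03 147"

```text
time_s: 21.27
position: [0.554, -0.1162, 0.0978]
tool_rot: [[0.104, 0.992, -0.071], [0.814, -0.126, -0.568], [-0.572, 0.001, -0.82]]
ft_force: [0.5, 12.3, 3.3]
grip_width: 0.0363
gripper_force: 6.0
```

jog_arm:
  plan: "0 0 0 -0.05 0 0.03 147;0 0 0 -0.05 0 0.03 147"

```text
time_s: 21.43
position: [0.5539, -0.1167, 0.0978]
tool_rot: [[0.104, 0.992, -0.071], [0.814, -0.126, -0.567], [-0.571, 0.001, -0.821]]
ft_force: [1.0, 16.4, 4.5]
grip_width: 0.036
gripper_force: 8.5
```

jog_arm:
  plan: "0 0 0 -0.05 0 0.03 147;0 0 0 -0.05 0 0.03 147"

```text
time_s: 21.6
position: [0.5539, -0.117, 0.0978]
tool_rot: [[0.104, 0.992, -0.07], [0.815, -0.125, -0.566], [-0.57, 0.002, -0.822]]
ft_force: [1.5, 21.4, 5.5]
grip_width: 0.0363
gripper_force: 11.1
```

jog_arm:
  plan: "0 0 0 0.16 0 -0.11 147;0 0 0 0.25 0 -0.17 147;0 0 0 0.8 0 -0.6 147;0 0 0 1.6 0 -1.1 147;0 0 0 2 0 -1.4 147;0 0 0 1 0 -0.7 147;0 0 0 0 0 0 147"

```text
time_s: 22.18
position: [0.5628, -0.047, 0.0979]
tool_rot: [[0.101, 0.992, -0.071], [0.813, -0.124, -0.569], [-0.574, -0.0, -0.819]]
ft_force: [1.1, -1.0, -0.2]
grip_width: 0.0361
gripper_force: 0.0
```

```bash
python3 s.py i; python3 - <<'E'
from h import *
im=imaging.get_image('wrist')
for q in('ring_end','pin_point','pin'):
  for r in models.tip_of('wrist',q)[:1]:
    print(q,r['confidence'],r['at'])
cv2.imwrite('pics/i.png',cv2.resize(im['pixels'][:,:,::-1],(784,588)))
E
```

```text
22.2333 [ 0.5626 -0.0483  0.0979] [ 0.4969 -0.0436  0.3447] 0.036105186113969526
[[ 0.1018  0.9922 -0.0717]
 [ 0.8126 -0.1245 -0.5694]
 [-0.5739 -0.0003 -0.8189]]
TCP stand mm [80.7756 -0.6524 97.9088] rot stand
[[ 0.8189 -0.0061 -0.5739]
 [-0.0048 -1.      0.0038]
 [-0.5739 -0.0003 -0.8189]]
wrist shaft end/ysides [ 18.9653  11.1875 120.1951] [ 12.3527 -11.7597 117.011 ]
scene shaft end/ysides [ 18.6443  11.7715 124.9975] [-45.2465 -13.9504 117.2222]
 pintop [  3.3593  -4.237  167.347 ] [  9.9066   4.2808 174.9115]
ring_end 0.78 [278.6, 299.4]
pin_point 0.75 [278.4, 297.8]
```

View pics/i.png

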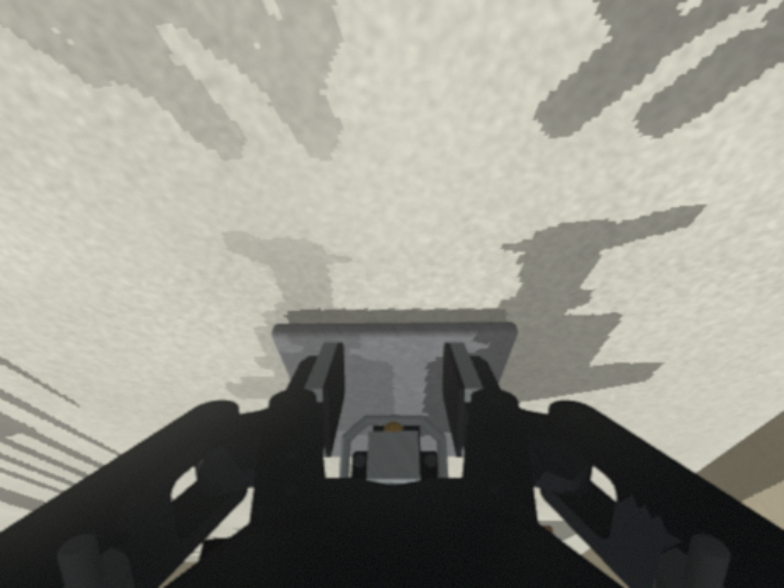

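```bash
python3 - <<'E'
from h import *
np.set_printoptions(precision=1,suppress=True)
im=imaging.get_image('wrist')
hole=np.array([.5524,-.1284,0]);a=np.radians(83.2);B=np.array([[np.cos(a),np.sin(a),0],[-np.sin(a),np.cos(a),0],[0,0,1]])
S=lambda p:B@(p-hole)*1e3
for r in range(294,346,3): print(r,[(S(pt(im,c,r)),im['pixels'][r,c]) for c in(268,281)])
for x in (0,7.6,12,18,21):
  z=129-np.sqrt(1600-x*x); print(x,z,proj(im,B.T@(np.array([x,0,z])/1e3)+hole))
print('ball',proj(im,B.T@(np.array([13.5,0,93])/1e3)+hole))
E
```

```text
294 [(array([-146.3,   17.4,   16.9]), array([105, 107, 107], dtype=uint8)), (array([-144.7,    0.9,   17.7]), array([101, 103, 104], dtype=uint8))]
297 [(array([10.8,  8.7, 87.9]), array([75, 78, 77], dtype=uint8)), (array([10.7, -0.5, 87.9]), array([72, 75, 75], dtype=uint8))]
300 [(array([ 9.8,  8.7, 89.7]), array([87, 90, 89], dtype=uint8)), (array([10.2, -0.5, 89.9]), array([77, 74, 63], dtype=uint8))]
303 [(array([-172.3,   18.4,   18.1]), array([62, 65, 65], dtype=uint8)), (array([17.6, -0.6, 95.1]), array([78, 65, 38], dtype=uint8))]
306 [(array([-173. ,   18.4,   22. ]), array([35, 36, 38], dtype=uint8)), (array([17.9, -0.6, 97.3]), array([84, 69, 41], dtype=uint8))]
309 [(array([16.8,  8.2, 98.9]), array([77, 80, 79], dtype=uint8)), (array([17.9, -0.6, 99.3]), array([75, 78, 76], dtype=uint8))]
312 [(array([ 17.9,   8.1, 101.3]), array([76, 79, 80], dtype=uint8)), (array([ 17.3,  -0.6, 101.1]), array([77, 81, 80], dtype=uint8))]
315 [(array([ 16.8,   8.1, 102.9]), array([75, 79, 79], dtype=uint8)), (array([ 16.8,  -0.6, 102.9]), array([77, 81, 81], dtype=uint8))]
318 [(arra
[... 844 characters left out ...]
]), array([77, 80, 79], dtype=uint8)), (array([ 17.6,  -0.6, 116.5]), array([74, 78, 77], dtype=uint8))]
339 [(array([ 17.5,   7.6, 118.3]), array([74, 78, 77], dtype=uint8)), (array([ 17.3,  -0.6, 118.3]), array([74, 78, 78], dtype=uint8))]
342 [(array([ 16.1,   7.6, 119.7]), array([116, 121, 121], dtype=uint8)), (array([ 16.1,  -0.6, 119.7]), array([134, 140, 140], dtype=uint8))]
345 [(array([128.8,   1.9, 151.8]), array([28, 31, 29], dtype=uint8)), (array([ 12. ,  -0.5, 120.4]), array([70, 72, 72], dtype=uint8))]
0 89.0 [280.4 304.4]
7.6 89.72863638731143 [280.3 301.3]
12 90.84243194332217 [280.2 300.3]
18 93.2788578010165 [280.1 300.2]
21 94.9559109389016 [280.1 300.9]
ball [280.2 302.4]
```

```bash
python3 -c "
from rig import job;print(job.close_job())"
```

```text
the job is handed in; nothing more can be done
None
```

The linchpin is fully home in the shaft's hole, and its ring is swung down past the ball and resting at its stop against the pin's point. The gripper is clear, and the job was handed in at about 22 s of the 61 s allowed; the hand-in call returned no verdict.

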